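Seat the keyed table insert of a spindle sander

TASK

Using the fingertips only, push the spindle sander's round table insert round on its spindle (its two lugs are there to push against) until the notch in its rim stands over the little pin in the table, then press the insert down until it is fully home, level and flush with the table, and take the hand away. Do not lift the insert at any time, and leave the sanding drum, the wooden knob, the spindle nut and the glue bottle where they are.

Things in the scene. Friction and masses are not known exactly. Their poses are not given: they have to be found in the camera images.
- sander: Low fixed sander table: aluminium plate 300 x 340 mm (x, y) on a wooden frame, flat top 60 mm above the bench. Origin at the centre of its underside, z up; the spindle stands on its z axis. Round the spindle is a round recess 128 mm across, floor 10 mm below the table top. Its place and yaw differ each time; it does not move when pushed.
- spindle_top (a point): Centre of the top end of the fixed steel spindle, 20 mm in diameter, vertical, its top 40 mm above the table top (100 mm above the bench). The insert turns on it.
- pin (a point): Centre of the top of the fixed locating pin: upright steel, 10 mm in diameter, tapered tip (6 mm across at the top), in the recess 55 mm from the spindle axis on the sander's +x side, its top level with the table top. Until the insert is turned, it covers the pin's inner half; the outer half shows in the gap round the insert's rim.
- insert: Loose white plastic disc, 110 mm in diameter, 8 mm thick, 22 mm bore round the spindle (1 mm play), 105 to 210 g. Origin at the centre of its underside, z up, x through its notch. At the start it lies level on a snug sleeve, underside 61.5 mm above the bench (1.5 mm above the pin), notch 35 to 180 degrees from the pin either way; turns easily. Seated: underside at 52 mm, top flush with the table.
- notch (a point): Middle of the notch at the height of the insert's top face, 49 mm from its axis. The notch is cut right through the rim, open outward, about 14 mm wide, 12 mm deep. With the notch over the pin (within about 4 degrees) the insert can be pressed down 9.5 mm to its seat; otherwise the pin stops it and it only tilts.
- lug_left (a point): Centre of the top of one of the two finger lugs: upright round studs 12 mm in diameter and 14 mm tall on the insert's top face, 36 mm from its axis. This one is a quarter turn counter-clockwise (seen from above) from the notch (insert +y).
- lug_right (a point): Centre of the top of the other, identical lug, a quarter turn clockwise from the notch (insert -y).
- sleeve (a joint): How far the snug sleeve that carries the insert has been pressed down, m: 0 at the start, about 0.0095 with the insert seated. It lies hidden under the insert (pads 40 mm from the axis), moves against about 6 N of friction, has no spring, and stays where it is left: the insert neither sinks by its own weight nor rises again.
- drum: Bystander: loose brown sanding drum standing upright near a corner of the sander table, 38 mm in diameter, 70 mm tall. Origin at the centre of its underside. Not to be disturbed.
- drawer_knob: Bystander: loose turned wooden drawer knob, 36 mm in diameter, 34 mm tall, standing near a corner of the sander table. Origin at the centre of its underside. Not to be disturbed.
- nut: Bystander: loose round steel spindle nut with a flange, 32 mm in diameter, 16 mm tall, near a corner of the sander table. Origin at the centre of its underside. Not to be disturbed.
- glue: Bystander: loose white glue bottle standing on the bench to the robot's left of the sander, 60 mm in diameter, 170 mm tall. Origin at the centre of its underside. Not to be disturbed.
Things that resemble listed ones, but are neither listed nor needed, are in the scene too. Of the things like the insert, leave any that is blue; of the rest the smaller one is meant.

How it is judged:
At the end, for the whole second after the job is handed in: The insert lies at rest in its seat: underside within 1.5 mm of 52 mm above the bench, tilted less than 0.03 rad, centred on the spindle within 3 mm, the notch at the pin (site to site under 11 mm in plan; they are 6 mm apart when true), and the four bystanders within 15 mm of where they stood (z of insert in the frame of sander between 0.0505 and 0.0535 m and angle between insert's own z axis and vertical below 0.03 rad and horizontal distance between notch and pin below 0.011 m and horizontal distance between insert and sander below 0.003 m and linear speed of insert below 0.01 m/s and distance of each of drum, drawer_knob, nut, glue from where it was at the start of the episode below 0.015 m); the robot touches nothing.
It fails at once if the insert is lifted (its centre more than 6 mm above where it lay) (z of insert in the frame of sander above 0.0675 m).
It fails at once if the sanding drum is disturbed (moved more than 15 mm) (distance of drum from where it was at the start of the episode above 0.015 m).
It fails at once if the wooden knob is disturbed (moved more than 15 mm) (distance of drawer_knob from where it was at the start of the episode above 0.015 m).
It fails at once if the spindle nut is disturbed (moved more than 15 mm) (distance of nut from where it was at the start of the episode above 0.015 m).
It fails at once if the glue bottle is disturbed (moved more than 15 mm) (distance of glue from where it was at the start of the episode above 0.015 m).
It also fails if it takes over 64 s, if anything falls off the work surface, if the arm or the gripper's body presses on something with over 40 N, if the wrist force passes 120 N, or if a joint passes its speed limit or range.

ROBOT

A 6-joint arm with a two-finger parallel gripper is mounted at the origin on the work surface. World frame = base frame: x ahead of the robot, y to its left, z up, the work surface at z = 0. Lengths are in m, angles in rad, forces in N, time in s.
With the tool pointing down it reaches from about 0.275 to 0.725 m from the base axis. Payload 5.6 kg.
Tool frame: the origin (TCP) lies on the mounting face of the last link; the fingertips stand 173 mm ahead of it and the grasp point (between the pads) lies 155 mm ahead of it (hold_point_z is the z of the grasp point in the tool frame, in m); z points along the fingers, y is the line along which they close (so a half turn about z gives the same grasp; the last joint's range is limited). The gripper opens to 85 mm and grips with 20 to 120 N. Pads are 22 mm wide; open, the fingers measure 114 mm over their backs; the gripper's body (76 mm by 85 mm) begins 54 mm behind the grasp point. The pads swing forward as they close: fully open they stand 13 mm farther back than shut.
Start: joints at [1.53, 0.255, 0.108, 0, -1.424, -0.285], TCP at [0.176, 0.521, 0.405] pointing down, gripper open.
Joint ranges: [-2.95, 2.95], [-1.21, 1.97], [-1.09, 1.5], [-2.87, 1.71], [-2.94, -0.07], [-3.05, 3.05]. Speed limits (rad/s): [2.57, 2.57, 3.14, 3.14, 3.14, 3.14].

INTERFACE

Orientations are given as a unit quaternion [x, y, z, w].
In Python, from cell import move_ptp, servo_line, set_joints, set_gripper, pause, inverse_kinematics, snapshot, camera_model, IKError, finish_job, find_in, pinpoint, read_t, read_qpos, read_joint_velocities, read_effort, read_position, read_eef_rot, read_force, read_wrist_torque, read_grip_width, read_grip_force, hold_point_z gives the robot as it stands. The module is installed in compiled form; this text tells all that it offers. Calls block until the motion is done:
- move_ptp(position, orientation): joint-space move of the TCP to a pose.
- servo_line(position, frame=None, vel=0.15, force_limit=None): straight line of the TCP; frame=None keeps the orientation; vel is the mean speed in m/s. With force_limit (N) it stops when the force on the tool has changed by that much, and returns True; else False.
- set_joints(angles): joint-space move.
- set_gripper(opening, squeeze=None): finger opening in m; squeeze is the grip in N (None keeps the last); returns when the fingers have stopped.
- pause(seconds).
- inverse_kinematics(position, orientation): joint angles nearest the present ones, or None.
- snapshot(name): name is "scene" or "top"; returns the picture (480x640x3 uint8, red, green, blue); there is no depth.
- camera_model(name): a dict with "intrinsics" (3x3 intrinsics, pixels), "R" (3x3) and "t" (3): a world point X has camera coordinates R X + t. Camera axes: x right, y down, z forward; pixel columns grow to the right and rows downward; lengths in m; the calibration is good to about 2 mm. A picture is of the moment at which its call begins. camera_model takes no time and is no camera call.
A pose or a line that the arm cannot do raises IKError and nothing moves.
- finish_job(): hands the job in; it is judged then, once.
Trained networks look in the newest picture that a camera, given by its name, has taken for a name from the list of things; names that differ only in an ending like _2 or _b are one class to them, and where a whole thing is asked for, a point or a joint stands for the part that bears it (a point fixed in the world has none). Each returns a list of dicts, best first, with "score" (0 to 1); they miss things now and then, are a little off and sometimes report something else, mostly with a low value. They report only what shows in the picture. A call takes as long as a camera call. They do not tell look-alikes from the thing itself.
- find_in(label, camera): "position" ([x, y, z] in m, in world coordinates, good to about 4 mm: the middle of the surface that is visible of it).
- pinpoint(label, camera): "position" ([x, y, z] in m, in world coordinates, good to about 4 mm: a listed point, or the origin of a listed thing).
Readings, each from a call of its own:
- read_t(): time.
- read_qpos(): joint angles.
- read_joint_velocities(): joint speeds.
- read_effort(): joint torques, N m.
- read_position(): TCP position.
- read_eef_rot(): TCP orientation.
- read_force(): force on the tool from outside, world axes, zero at the start.
- read_wrist_torque(): the same for the moment, N m.
- read_grip_width(): finger opening in m.
- read_grip_force(): force on a finger pad.
Only numpy, scipy, OpenCV 4.12 (cv2) and the standard library are available. Lean on these libraries where they do the work, as an engineer would, in place of code of your own. Each camera call takes 0.05 s, during which the arm holds its last target. There are 200 camera calls.

## Working session

There is one attempt and no reset: what is moved stays moved. The work goes in short steps, each a Python script; the robot and the scene stay as the last script left them, time stands still between calls to the robot, and variables do not carry over. Pictures are saved under pics/ and viewed, at most 10 in all, crops included, and the job is handed in when it is done.

```bash
mkdir -p pics; python3 - <<'E'
from cell import *
import cv2,numpy as np
for c in("scene","top"):
    im=snapshot(c);cv2.imwrite(f"pics/{c}0.png",im[:,:,::-1])
    m=camera_model(c);print(c,np.round(m["intrinsics"],1).tolist(),np.round(m["R"],3).tolist(),np.round(m["t"],3).tolist())
    for l in("insert","notch","pin","spindle_top","lug_left","lug_right","sander","drum","drawer_knob","nut","glue"):
        print(l,[(np.round(d["position"],3).tolist(),round(d["score"],2)) for d in pinpoint(l,c)[:4]])
print(read_t(),read_eef_rot())
E
```

```text
scene [[594.7, 0.0, 335.8], [0.0, 594.7, 241.1], [0.0, 0.0, 1.0]] [[-0.652, 0.758, -0.008], [0.486, 0.411, -0.771], [-0.581, -0.507, -0.637]] [0.262, -0.294, 1.998]
insert [([0.843, 0.065, -0.0], 0.96), ([0.564, -0.016, 0.057], 0.93), ([0.561, 0.311, -0.001], 0.89), ([0.42, -0.116, 0.059], 0.7)]
notch [([0.615, 0.262, 0.01], 0.93), ([0.886, 0.089, 0.008], 0.72), ([0.534, -0.045, 0.072], 0.6)]
pin [([0.618, -0.022, 0.062], 0.81)]
spindle_top [([0.566, -0.012, 0.106], 0.55)]
lug_left [([0.598, 0.347, 0.028], 0.93), ([0.825, 0.091, 0.025], 0.85), ([0.588, -0.039, 0.085], 0.76), ([0.533, 0.53, 0.002], 0.44)]
lug_right [([0.538, 0.01, 0.083], 0.91), ([0.524, 0.268, 0.032], 0.89), ([0.864, 0.033, 0.021], 0.75)]
sander [([0.567, -0.012, 0.001], 0.59)]
drum [([0.465, 0.132, 0.06], 0.83), ([0.532, 0.532, 0.0], 0.6)]
drawer_knob [([0.421, -0.115, 0.06], 0.51)]
nut [([0.692, 0.091, 0.059], 0.61)]
glue [([0.53, 0.528, -0.001], 0.97)]
top [[538.2, 0.0, 315.0], [0.0, 538.2, 241.5], [0.0, 0.0, 1.0]] [[0.006, -1.0, 0.003], [-0.998, -0.006, -0.057], [0.057, -0.003, -0.998]] [0.162, 0.599, 1.227]
insert [([0.565, -0.012, 0.065], 0.86), ([0.846, 0.066, 0.001], 0.58)]
notch [([0.618, 0.262, 0.009], 0.73), ([0.532, -0.053, 0.072], 0.69), ([0.887, 0.092, 0.006], 0.55)]
pin [([0.621, -0.023, 0.06], 0.62)]
spindle_top [([0.564, -0.018, 0.1], 0.69), ([0.533, -0.052, 0.07], 0.36)]
lug_left [([0.596, -0.037, 0.083], 0.83), ([0.594, 0.349, 0.03], 0.67), ([0.83, 0.093, 0.022], 0.67)]
lug_right [([0.53, 0.272, 0.028], 0.97), ([0.536, 0.008, 0.083], 0.92), ([0.864, 0.034, 0.022], 0.56)]
sander [([0.563, -0.014, 0.001], 0.89)]
drum [([0.466, 0.133, 0.061], 0.7)]
drawer_knob [([0.417, -0.117, 0.061], 0.62)]
nut [([0.694, 0.093, 0.062], 0.69)]
glue [([0.526, 0.528, 0.001], 0.71)]
1.2 [ 9.86759768e-01 -1.62188650e-01  2.73704357e-06  3.51179693e-05]
```

View pics/top0.png

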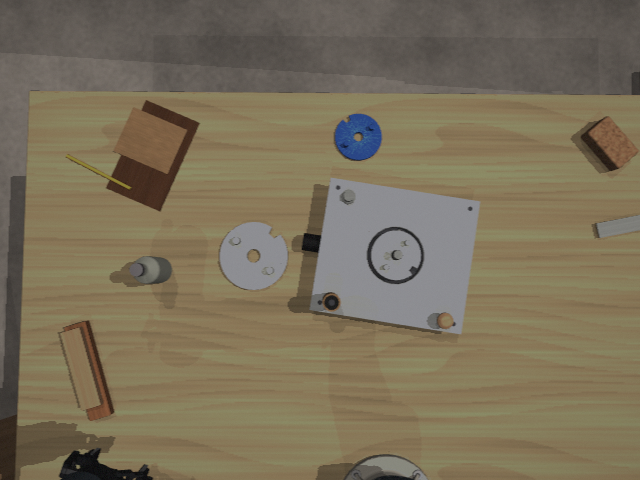

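View pics/scene0.png

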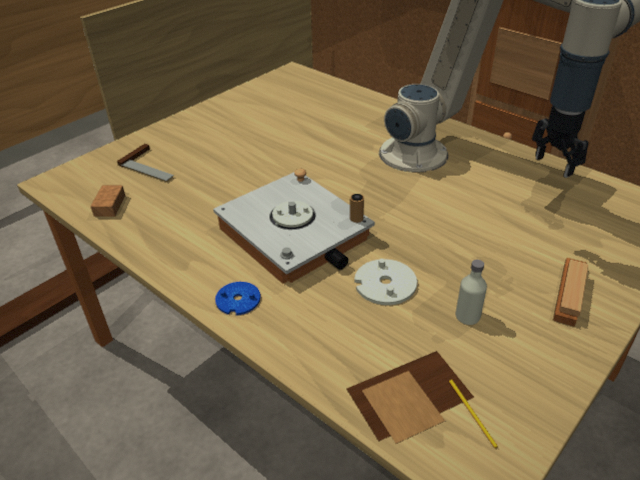

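```bash
python3 -c "
import cv2
i=cv2.imread('pics/top0.png')[180:360,230:420];cv2.imwrite('pics/crop0.png',cv2.resize(i,None,fx=3.2,fy=3.2,interpolation=2))"
```

```text
(no output)
```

View pics/crop0.png

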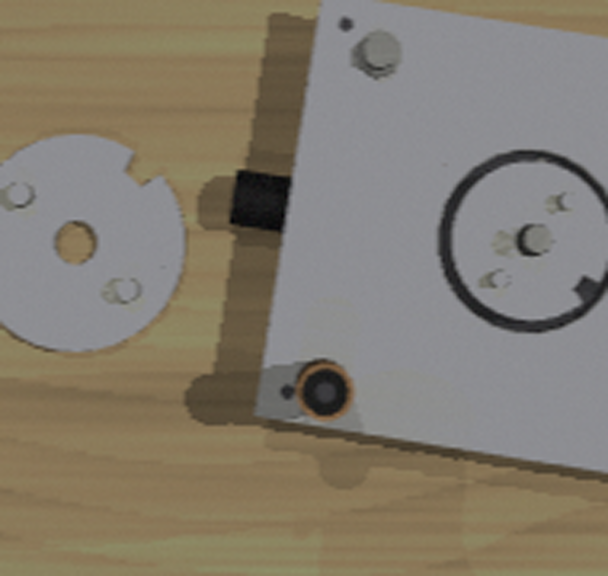

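Three discs could be the insert: blue (358,136), large white on the bench (254,256), and small white on the spindle (397,255). The crop confirms that the last one is meant: it isn't blue, it's the smaller of the other two, and it sits in the recess. Its notch is at about -132° and the pin is at about -8°, so it needs about +124° counter-clockwise. I'll straddle the spindle with the fingers and push both lugs by turning joint 6.

```bash
cat > h.py <<'E'
from cell import *
import numpy as np, cv2
from scipy.spatial.transform import Rotation as R
AX=np.array([.565,-.014])
def q(deg):
    a=np.radians(deg);y=np.array([np.cos(a),np.sin(a),0]);z=np.array([0,0,-1.])
    return R.from_matrix(np.c_[np.cross(y,z),y,z]).as_quat().tolist()
def P(z): return [AX[0],AX[1],z]
def turn(deg,step=10):
    "turn the hand about its own axis (joint 6) so the finger line moves by deg CCW"
    n=max(1,int(np.ceil(abs(deg)/step))); s=-1   # tool z down: CCW from above
    for _ in range(n):
        j=np.array(read_qpos());j[5]+=SGN*np.radians(deg/n);set_joints(j.tolist())
SGN=-1
def yaw():
    y=R.from_quat(read_eef_rot()).as_matrix()[:,1];return np.degrees(np.arctan2(y[1],y[0]))
def look(tag):
    A=[]
    for c in("top","scene"):
        im=snapshot(c);cv2.imwrite(f"pics/{tag}_{c}.png",im[:,:,::-1])
        for l,o in(("notch",0),("lug_left",-90),("lug_right",90)):
            for d in pinpoint(l,c):
                v=np.array(d["position"][:2])-AX
                if np.hypot(*v)<.075: print(c,l,round(d["score"],2),"r",round(np.hypot(*v)*1e3),"z",round(d["position"][2],3),"notch ang",round((np.degrees(np.arctan2(v[1],v[0]))+o+180)%360-180,1))
E
python3 - <<'E'
from h import *
for f in(-90,-60,0,60,90,120,180,240):
    j=inverse_kinematics(P(.3),q(f));print(f,None if j is None else np.round(j,2))
E
```

```text
-90 [ 0.25  0.34 -0.05  0.   -1.18  1.32]
-60 [ 0.25  0.34 -0.05  0.   -1.18  1.84]
0 [ 0.25  0.34 -0.05  0.   -1.18  2.89]
60 [ 0.25  0.34 -0.05  0.   -1.18 -2.35]
90 [ 0.25  0.34 -0.05  0.   -1.18 -1.82]
120 [ 0.25  0.34 -0.05  0.   -1.18 -1.3 ]
180 [ 0.25  0.34 -0.05  0.   -1.18 -0.25]
240 [ 0.25  0.34 -0.05  0.   -1.18  0.8 ]
```

```bash
sed -i 's/^SGN=-1/SGN=1/; s/; s=-1 .*$//' h.py; python3 - <<'E'
from h import *
set_gripper(.058); move_ptp(P(.40),q(90)); print(yaw(),read_t())
print(servo_line(P(.27)), servo_line(P(.245),vel=.03,force_limit=3))
print(read_position(),read_grip_width(),read_force(),read_t(), yaw())
look("down")
cv2.imwrite("pics/c1.png",cv2.resize(cv2.imread("pics/down_scene.png")[130:280,210:390],None,fx=4,fy=4))
E
```

```text
90.0803363632439 3.95
False False
[ 0.56511061 -0.01399024  0.24521724] 0.05773369726516033 [-0.14146205  0.25722793  0.25226798] 5.95 90.00539385390894
scene notch 0.88 r 45 z 0.072 notch ang -134.3
scene lug_left 0.84 r 36 z 0.084 notch ang -131.4
scene lug_left 0.51 r 3 z 0.06 notch ang 133.5
scene lug_right 0.7 r 36 z 0.083 notch ang -130.6
```

View pics/c1.png

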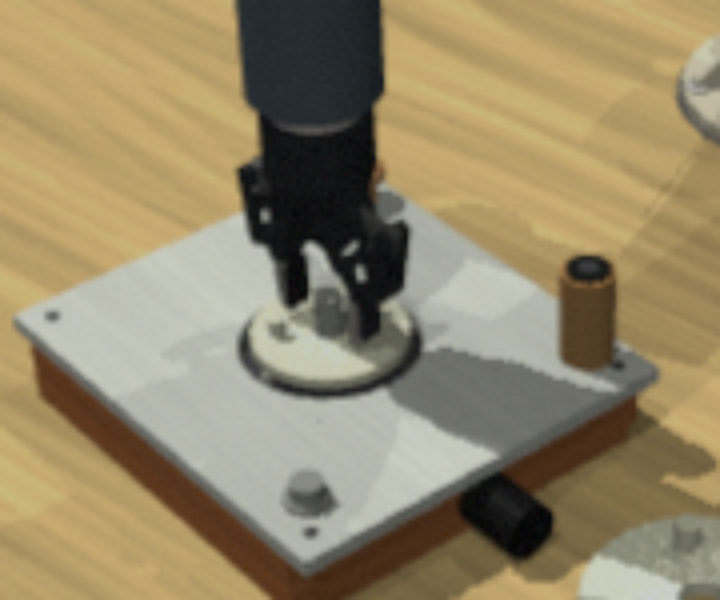

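The fingers straddle the spindle at (330,310) in the crop, just above the insert and clear of the lugs. I'll start turning and check partway.

```bash
python3 - <<'E'
from h import *
for k in range(5):
    turn(12,6); print(round(yaw(),1),np.round(read_force(),1),np.round(read_wrist_torque()[2],2),round(read_t(),2))
look("t1")
E
```

```text
101.6 [0.9 0.7 0.6] -0.03 6.85
113.0 [-0.4 -0.  -0.2] -0.05 7.35
124.3 [0.1 0.1 0.9] 0.04 7.85
135.7 [-0.1 -0.5  0.3] 0.01 8.35
147.0 [ 0.6 -0.5 -0.3] 0.04 8.85
scene notch 0.64 r 46 z 0.07 notch ang -94.7
scene lug_left 0.82 r 32 z 0.086 notch ang -92.5
scene lug_right 0.87 r 40 z 0.082 notch ang -92.9
```

The insert follows, with the notch at about the finger yaw minus 240°. I'll go to about 229° next.

```bash
python3 - <<'E'
from h import *
turn(229-147,8)
print(yaw()%360,read_force(),read_t()); look("t2")
servo_line(P(.40)); 
j=np.array(read_qpos()); k=j.copy(); k[0]+=.7; set_joints(k.tolist()); look("t3")
for c in("top","scene"):
    print(c,[(np.round(d["position"],4).tolist(),round(d["score"],2)) for l in("pin","spindle_top","insert","sander") for d in pinpoint(l,c)])
print(read_t())
a=cv2.resize(cv2.imread("pics/t3_top.png")[210:300,350:450],None,fx=4,fy=4,interpolation=2)
b=cv2.resize(cv2.imread("pics/t3_scene.png")[180:270,240:340],None,fx=4,fy=4,interpolation=2)
cv2.imwrite("pics/c3.png",np.hstack([a,b]))
E
```

```text
225.16328205586763 [-0.65910178 -0.27902367  0.16990859] 12.0
scene notch 0.87 r 49 z 0.074 notch ang -12.2
scene lug_left 0.66 r 34 z 0.085 notch ang -10.9
scene lug_left 0.47 r 5 z 0.101 notch ang 10.9
scene lug_right 0.86 r 36 z 0.087 notch ang -20.8
top notch 0.71 r 48 z 0.069 notch ang -17.7
top lug_left 0.95 r 37 z 0.08 notch ang -16.0
top lug_right 0.67 r 38 z 0.084 notch ang -15.7
scene notch 0.81 r 47 z 0.07 notch ang -16.4
scene lug_left 0.67 r 39 z 0.086 notch ang -10.3
scene lug_right 0.86 r 36 z 0.082 notch ang -23.8
scene lug_right 0.72 r 36 z 0.085 notch ang 169.6
top [([0.6219, -0.0238, 0.0598], 0.94), ([0.5675, -0.0148, 0.101], 0.62), ([0.5787, 0.0206, 0.0828], 0.37), ([0.5625, 0.3099, -0.0003], 0.84), ([0.8445, 0.0666, 0.0015], 0.68), ([0.5642, -0.0118, 0.0631], 0.67), ([0.5648, -0.0116, 0.0007], 0.65)]
scene [([0.6179, -0.0214, 0.0632], 0.91), ([0.5647, -0.0099, 0.1022], 0.84), ([0.5674, -0.0177, 0.0576], 0.62), ([0.8446, 0.0667, -0.0022], 0.61), ([0.5605, 0.3052, -0.0019], 0.59), ([0.5666, -0.0123, 0.0003], 0.78)]
15.825
```

View pics/c3.png

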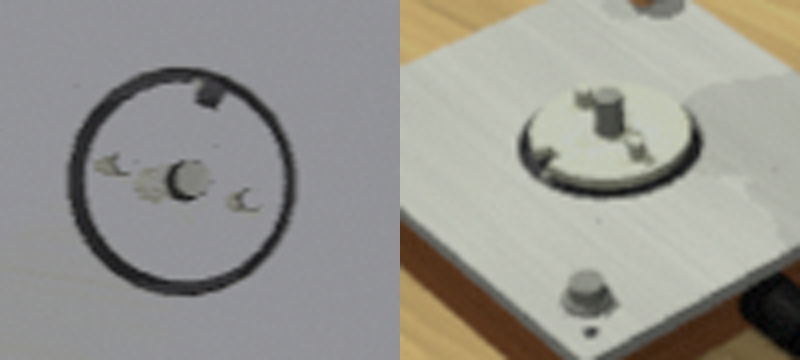

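The insert is now at about -16°, with the notch at (210,93) in the left half of the crop. The pin shows grey just inside it, a few degrees further on. I'll fit the plate outline for the exact pin angle, then finish the turn and press.

```bash
cat >> h.py <<'E'
M=camera_model("top")
def plane(uv,z):
    K,Rm,t=map(np.array,(M["intrinsics"],M["R"],M["t"]));c=-Rm.T@t
    d=np.c_[uv,np.ones(len(uv))]@np.linalg.inv(K).T@Rm
    return (c+d*((z-c[2])/d[:,2])[:,None])[:,:2]
E
python3 - <<'E'
from h import *
im=cv2.imread("pics/t3_top.png");hsv=cv2.cvtColor(im,cv2.COLOR_BGR2HSV)
m=((hsv[...,1]<45)&(hsv[...,2]>110)).astype(np.uint8);m[:,:300]=0;m[:170]=0;m[345:]=0;m[:,500:]=0
m=cv2.morphologyEx(m,cv2.MORPH_OPEN,np.ones((5,5)))
c=max(cv2.findContours(m,0,1)[0],key=cv2.contourArea)[:,0].astype(float)
w=plane(c,.06).astype(np.float32);print(cv2.minAreaRect(w*1000))
# dark ring: outer edge centre; dark notch pixels
g=cv2.cvtColor(im,cv2.COLOR_BGR2GRAY);v,u=np.nonzero(g<95);w=plane(np.c_[u,v].astype(float),.065)
r=w-AX;rr=np.hypot(*r.T);print("ring ctr",w[(rr>.05)&(rr<.068)].mean(0))
s=(rr>.044)&(rr<.052);a=np.degrees(np.arctan2(r[s,1],r[s,0]));print("notch px",np.round(np.sort(a)))
E
```

```text
((566.5020751953125, -12.5843505859375), (341.46746826171875, 299.7288818359375), 81.2233657836914)
ring ctr [ 0.56685481 -0.00579185]
notch px [-22. -21. -20. -19. -18. -18. -17. -16. -15. -15. -14. -13. -13. -11.
 -11. -10.  -9.  -8.  -8.]
```

```bash
sed -i 's/^AX=.*/AX=np.array([.566,-.013])/' h.py; python3 - <<'E'
from h import *
k=np.array(read_qpos());k[0]-=.7;set_joints(k.tolist())
servo_line(P(.40),q(218)); servo_line(P(.265)); print(servo_line(P(.245),vel=.05,force_limit=4))
def goto(y):
    for _ in range(4):
        e=(y-yaw()+180)%360-180
        if abs(e)<.3:break
        turn(e,6);pause(.15)
goto(231.7); print("yaw",yaw()%360,np.round(read_force(),1)); look("t4")
print(servo_line(P(.222),vel=.015,force_limit=4)); z0=read_position()[2]
print("touch",z0,np.round(read_force(),1))
print(servo_line(P(z0-.013),vel=.015,force_limit=25)); pause(.2); print("press",read_position()[2]-z0,np.round(read_force(),1),yaw()%360,read_t())
E
```

```text
False
yaw 231.6867282203421 [-0.4  0.9 -0.8]
scene notch 0.91 r 47 z 0.07 notch ang -7.3
scene lug_left 0.65 r 35 z 0.084 notch ang -4.4
scene lug_right 0.56 r 37 z 0.084 notch ang -12.5
scene lug_right 0.24 r 3 z 0.06 notch ang -48.5
True
touch 0.2368340860014915 [-0.   0.6  0.7]
True
press -0.0081699065509874 [-1.6  1.   5.5] 231.7483537840196 22.4583
```

```bash
python3 - <<'E'
from h import *
z=read_position()[2]
print(servo_line(P(z-.006),vel=.015,force_limit=35)); print(read_position()[2]-z,np.round(read_force(),1))
servo_line(P(.27),vel=.08); servo_line(P(.40))
k=np.array(read_qpos());k[0]+=.7;set_joints(k.tolist()); look("t5")
for c in("top","scene"):
    for l in("insert","pin","drum","drawer_knob","nut","glue"):
        print(c,l,[np.round(d["position"],3).tolist() for d in pinpoint(l,c)[:3]])
print(read_t())
a=cv2.resize(cv2.imread("pics/t5_top.png")[210:300,350:450],None,fx=4,fy=4,interpolation=2)
b=cv2.resize(cv2.imread("pics/t5_scene.png")[180:270,240:340],None,fx=4,fy=4,interpolation=2)
cv2.imwrite("pics/c5.png",np.hstack([a,b]))
E
```

```text
True
-2.2383799655689707e-05 [-1.4  0.2  6.2]
top notch 0.64 r 46 z 0.059 notch ang -11.9
top lug_left 0.71 r 37 z 0.072 notch ang -13.7
top lug_right 0.76 r 40 z 0.07 notch ang -12.7
scene notch 0.85 r 48 z 0.063 notch ang -7.0
scene notch 0.58 r 1 z -0.002 notch ang 153.4
scene lug_left 0.76 r 33 z 0.075 notch ang -2.8
scene lug_right 0.75 r 37 z 0.072 notch ang -16.5
top insert [[0.844, 0.068, 0.001], [0.564, -0.013, 0.056], [0.562, 0.307, -0.0]]
top pin [[0.62, -0.025, 0.058], [0.567, -0.014, 0.099]]
top drum [[0.465, 0.132, 0.057]]
top drawer_knob [[0.419, -0.12, 0.06]]
top nut [[0.695, 0.094, 0.061]]
top glue [[0.529, 0.528, 0.004]]
scene insert [[0.563, -0.016, 0.049], [0.56, 0.307, -0.002], [0.848, 0.064, -0.002]]
scene pin [[0.618, -0.02, 0.063]]
scene drum [[0.466, 0.129, 0.062]]
scene drawer_knob [[0.421, -0.118, 0.055]]
scene nut [[0.692, 0.092, 0.06], [0.566, -0.011, 0.102]]
scene glue [[0.53, 0.531, 0.003], [0.422, -0.114, 0.055]]
26.925
```

View pics/c5.png

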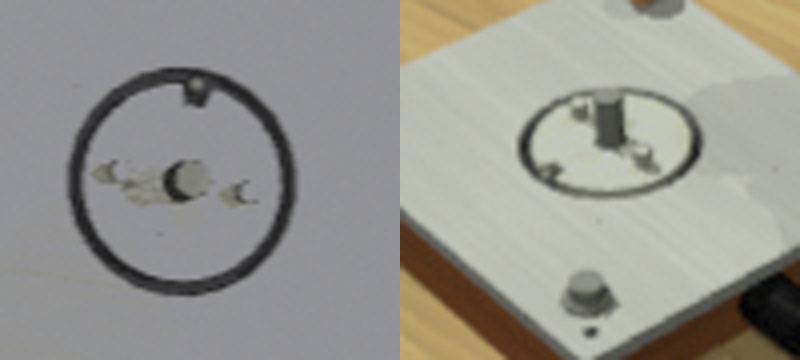

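It looks flush, with the pin in the notch at (197,88) in the left half of the crop. To check it's level, I'll press once more along the perpendicular line and compare heights.

```bash
python3 - <<'E'
from h import *
k=np.array(read_qpos());k[0]-=.7;set_joints(k.tolist())
servo_line(P(.40),q(171)); servo_line(P(.25)); print(yaw())
print(servo_line(P(.222),vel=.02,force_limit=6),read_position()[2])
print(servo_line(P(.222),vel=.02,force_limit=35),read_position()[2],np.round(read_force(),1))
servo_line(P(.27),vel=.08); servo_line(P(.40))
k=np.array(read_qpos());k[0]+=.7;set_joints(k.tolist()); look("t6"); print(read_t())
a=cv2.resize(cv2.imread("pics/t6_top.png")[210:300,350:450],None,fx=4,fy=4,interpolation=2)
b=cv2.resize(cv2.imread("pics/t6_scene.png")[180:270,240:340],None,fx=4,fy=4,interpolation=2)
cv2.imwrite("pics/c6.png",np.hstack([a,b]))
E
```

```text
171.01032022117928
True 0.22867260342238932
True 0.2286349827588483 [-1.  -0.1  7. ]
top lug_left 0.93 r 33 z 0.073 notch ang -8.7
top lug_right 0.68 r 41 z 0.075 notch ang -8.9
top lug_right 0.29 r 5 z 0.002 notch ang -65.1
scene notch 0.78 r 47 z 0.061 notch ang -8.8
scene lug_left 0.58 r 35 z 0.075 notch ang -4.9
scene lug_right 0.84 r 41 z 0.072 notch ang -19.6
35.5333
```

View pics/c6.png

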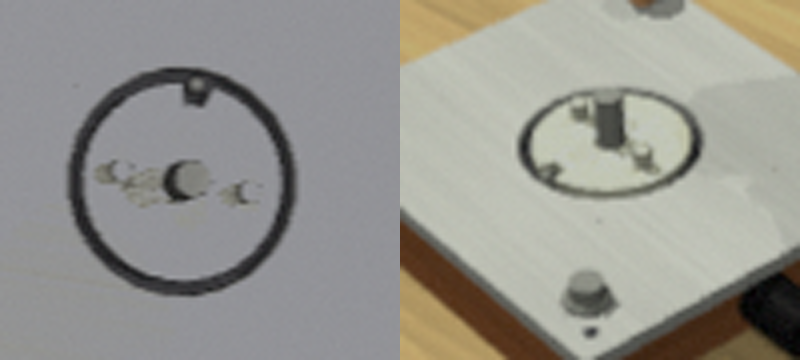

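Both directions stop hard at the same height (0.2286 m), so the insert is level and home. The crop shows the pin in the notch at (197,88) and the hand well clear.

```bash
python3 -c "
from cell import *
print(finish_job())"
```

```text
the job is handed in; nothing more can be done
None
```

I turned the insert until its notch stood over the pin, pressed it down level and flush with the table, left the four bystanders where they stood, and handed the job in at about 36 s; no verdict was returned.

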